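# Free the seized vise knob and clamp a heat sink without bending its fins

### The arm

A 6-joint arm with a two-finger parallel gripper is mounted at the origin on a cart in front of the work surface, level with it; the furniture and walls round the work are solid. World frame = base frame: x ahead of the robot, y to its left, z up, the work surface at z = 0. Lengths are in mm, angles in rad, forces in N, time in s.
With the tool pointing down it reaches from about 350 to 975 mm from the base axis. Payload 7.1 kg.
Tool frame: the origin (TCP) lies at the centre of the arm's flange, where the gripper is bolted on; the fingertips stand 182 mm ahead of it and the grasp point (between the pads) lies 163 mm ahead of it; z points along the fingers, y is the line along which they close (so a half turn about z gives the same grasp; the last joint's range is limited). The gripper opens to 88 mm and grips with 3 to 60 N. Pads are 20 mm wide; open, the fingers measure 115 mm over their backs; the gripper's body (75 mm by 178 mm) begins 61 mm behind the grasp point.
Start: joints at [1.306, 0.423, 1.63, -0, 1.089, -0.019], TCP at [152.052, 606.207, 404.675] pointing down, gripper open.
Joint ranges: [-3, 3], [-0.9, 2.11], [0.09, 2.58], [-1.31, 4.45], [0.11, 2.69], [-2.54, 2.54]. Speed limits (rad/s): [2.39, 2.39, 3.01, 3.14, 3.14, 3.14].

### API

Orientations are given as a rotation vector (axis times angle).
In Python, from workcell import readout, get_image, ctrl gives the robot as it stands.
- The arm moves only by the tool step_arm, never from a script. Its argument "targets" is a list that holds one entry, the list of rows, each a list of 7 numbers: the shift along the world's x, y, z as a fraction of full scale, then the turn, a rotation vector about the world's x, y, z as a fraction of full scale, then the opening, from 0 (shut) to 1 (fully open). In form: [[[dx, dy, dz, wx, wy, wz, claw], ...]]. A call has exactly 5 rows; each row shifts and turns the commanded pose from where the row before left it; what a row does not reach is not made up. Full scale, the value 1, is 0.05 m for a shift and 4 degrees for a turn. A row lasts 1/8 s, in which the tool goes at most 62.5 mm and 10.7 degrees, less where a joint would pass 70% of its speed; a pose out of reach is approached as far as the arm can. A call with a number of a shift or a turn outside -1 to 1 is refused whole. A call with a gripper value outside its range is refused whole. The fingers move at their own pace and stop on an object; the grip force is fixed at half the most. Time passes only in rows, so rows that do not move let the fingers close, or fill a call up. It gives the time, the measured TCP pose, the force, the opening and the grip force at its end, in the units of the state.
- readout.get_obs(): the state, without advancing time (a new reading comes with each control period).
- get_image(name): name is "side" or "top"; returns a dict with "pixels" (384x512x3 uint8, red, green, blue), "intrinsics" (3x3 intrinsics, pixels), "extrinsics" (4x4, takes a point from world to camera coordinates). Camera axes: x right, y down, z forward; pixel columns grow to the right and rows downward; lengths in mm; the calibration is good to about 2 mm. A picture is of the moment at which its call begins. There is no depth.
- ctrl.close_job(): hands the job in; it is judged then, once.
The state is a dict: "t": time; "qpos": joint angles; "qvel": joint speeds; "joint_torque": joint torques, N m; "ee_pos": TCP position; "orientation": TCP orientation; "ft_force": force on the tool from outside, world axes, zero at the start; "moment": the same for the moment, N m; "width": finger opening in mm; "grasp_force": force on a finger pad.
Only numpy, scipy, OpenCV 4.12 (cv2) and the standard library are available. Lean on these libraries where they do the work, as an engineer would, in place of code of your own. Each camera call takes 0.05 s, during which the arm holds its last target. There are 200 camera calls.

### The job

Stand the finned heat sink on the bed of the small vise between the two jaws, its long side along the jaw faces and its middle level with theirs. The vise knob is seized: then break it loose with a short firm twist clockwise (seen from above) and keep turning it the same way, feeling for the moment the jaw takes hold, until the heat sink is held snugly but not hard: a light clamp of about 10 N, since about 25 N bends the fins. Let go of the knob and leave the other things on the desk where they are.

Things in the scene. Friction and masses are not known exactly. Their poses are not given: they have to be found in the camera images.
- heat_sink: loose finned aluminium heat sink, 35 (its x) x 50 (its y) x 26 (its z) mm, about 60 g, solid to the touch; origin at the centre of its underside. Grasp it by its two ends, across its 50 mm length, so that the fingers stay beside the jaws, which are narrower.
- vise: grey rack-and-pinion vise screwed to the desk; baseplate 90 mm (x) x 262 mm (y from -84 to +178) x 14 mm, its top is the bed. Origin on the underside, between the jaws. The jaws face each other along y, are 36 mm wide in x (feet 50 mm, 9 mm high) and 32 mm high over the bed. The stop jaw on the -y side is locked at an unknown setting, its face somewhere between y = -23 and -17 mm.
- vise_bed (a point): point on top of the bed, 14 mm over the desk, where the middle of the heat sink's underside goes before clamping (x = 0, y = +4 mm in the vise's frame, axes as the vise), the heat sink's 50 mm length along the vise's x; there it has 3 mm or more of room to each jaw. The closing jaw then pushes it to -y against the stop jaw.
- knob_grip (a point): point on the upright axis of the knob at half its height, 51 mm over the desk; x = 0, y = +135 mm in the vise's frame. The knob is a black fluted drum, 51 mm across, 26 mm high (38 to 64 mm over the desk), white mark on top, over a round housing 48 mm across that ends 34 mm over the desk. Take it from above across its diameter, at any yaw, with a firm grip (30 N or more).
- knob (a joint): knob angle in rad, 0 at the start, growing clockwise seen from above, to 2.4; 10 mm of jaw travel per rad. Seized: within the first 0.1 rad it meets about 0.55 N m and gives way between 0.2 and 0.45 rad; then a steady drag of 0.13 N m against its motion. When the jaw bears on the heat sink the torque rises 0.01 N m per N of clamping, about 1 N m per rad. Let go, the drag holds a clamp of up to 13 N.
- jaw_pad: steel face plate of the moving jaw on the +y side, 36 mm wide x 28 mm high, on springs of 10 N per mm; origin on its face, level with the bed, at y = +25 mm of the vise while the knob reads 0. It moves to the vise's -y as the knob turns and starts to bear on the heat sink at a knob angle somewhere from 0.7 to 1.4 rad, depending on the stop jaw.
- transformer: bystander: small mains transformer, 47 x 53 x 44 mm, loose
- flux_tin: bystander: flat round tin, 51 mm across, 18 mm high, loose
- side_cutters: bystander: side cutters lying flat, 40 x 148 x 12 mm, loose
- tape: bystander: roll of insulating tape, 58 mm across, 19 mm high, loose
- screwdriver: bystander: screwdriver lying flat, 28 x 196 x 28 mm, loose
Things that resemble listed ones, but are neither listed nor needed, are in the scene too. Leave any blue look-alike of the heat_sink alone.

How it is judged (in metres and radians):
On the way, in this order (a step that is already met when the one before it is completed fails the run):
1. the heat sink stands released on the bed between the open jaws (x of heat_sink in the frame of vise between -0.012 and 0.012 m and y of heat_sink in the frame of vise between -0.01 and 0.016 m and z of heat_sink in the frame of vise between 0.011 and 0.018 m and angle between heat_sink's own z axis and vertical below 0.12 rad and angle between the y axis of heat_sink and the x axis of vise, either way round below 0.15 rad and contact force between the fingers and heat_sink below 0.1 N and linear speed of heat_sink below 0.02 m/s), for 0.2 s.
2. the seized knob has been broken loose (turned past 0.5 rad) (value of joint knob above 0.5 rad), for 0.1 s.
At the end, for the whole second after the job is handed in: the heat sink stands flat on the bed (tilt under 0.12 rad, within 0.15 rad of square to the jaws, within 12 mm of their middle along their width) and the moving jaw holds it with 4 to 18 N, knob at rest and let go (x of heat_sink in the frame of vise between -0.012 and 0.012 m and y of heat_sink in the frame of vise between -0.01 and 0.016 m and z of heat_sink in the frame of vise between 0.011 and 0.018 m and angle between heat_sink's own z axis and vertical below 0.12 rad and angle between the y axis of heat_sink and the x axis of vise, either way round below 0.15 rad and contact force between jaw_pad and heat_sink between 4 and 18 N and linear speed of heat_sink below 0.01 m/s and velocity of joint knob between -0.05 and 0.05 rad/s); the robot touches nothing.
It fails at once if the heat sink is squeezed with more than 25 N by the moving jaw (contact force between jaw_pad and heat_sink above 25 N).
It fails at once if a bystander is shifted by more than 30 mm (distance of any of transformer, flux_tin, side_cutters, tape, screwdriver from where it was at the start of the episode above 0.03 m).
It also fails if it takes over 72 s, if anything falls off the work surface, if the arm or the gripper's body presses on something with over 40 N, if the wrist force passes 120 N, or if a joint passes its speed limit or range.

## Working session

There is one attempt and no reset: what is moved stays moved. The work goes in short steps, Python scripts to look and compute and a tool call to move; the robot and the scene stay as the last step left them, time stands still between calls to the robot, and variables do not carry over. Pictures are saved under pics/ and viewed, at most 10 in all, crops included, and the job is handed in when it is done.

Besides the shell and the picture viewer there is one more tool, called after "Call:" as name([rows], argument=value, ...), one row to a line, values as JSON. step_arm: Moves the arm, as the interface text tells. Shift numbers are shares of 0.05 m and turn numbers shares of 4 degrees, none past 1 either way. Its arguments: {"type":"object","properties":{"targets":{"type":"array"}},"required":["targets"]}

```bash
mkdir -p pics; python3 - <<'E'
from workcell import readout,get_image,ctrl
import cv2,numpy as np
o=readout.get_obs(); print({k:np.round(v,3).tolist() for k,v in o.items()})
for n in("top","side"):
    i=get_image(n); cv2.imwrite(f"pics/{n}0.png",i["pixels"][:,:,::-1]); np.savez(f"{n}0.npz",**i); print(n,np.round(i["intrinsics"],1).tolist(),np.round(i["extrinsics"],3).tolist())
E
```

```text
{'t': 0.0, 'qpos': [1.306, 0.424, 1.631, -0.0, 1.089, -0.019], 'qvel': [0.001, -0.001, -0.002, -0.0, 0.001, -0.001], 'joint_torque': [-0.003, -54.461, -27.366, 0.064, 0.023, -0.0], 'ee_pos': [151.979, 605.957, 403.922], 'orientation': [-0.385, -3.118, 0.002], 'ft_force': [-0.463, 0.522, -0.987], 'moment': [-0.012, 0.039, 0.024], 'grasp_force': 0.0, 'width': 87.878}
top [[449.5, 0.0, 258.4], [0.0, 449.5, 190.9], [0.0, 0.0, 1.0]] [[0.035, -0.999, -0.005, -216.406], [-0.976, -0.033, -0.213, 540.623], [0.213, 0.012, -0.977, 997.289], [0.0, 0.0, 0.0, 1.0]]
side [[394.1, 0.0, 256.7], [0.0, 394.1, 193.0], [0.0, 0.0, 1.0]] [[-0.993, -0.121, 0.004, 507.265], [-0.053, 0.402, -0.914, 174.205], [0.109, -0.908, -0.405, 820.02], [0.0, 0.0, 0.0, 1.0]]
```

View pics/top0.png

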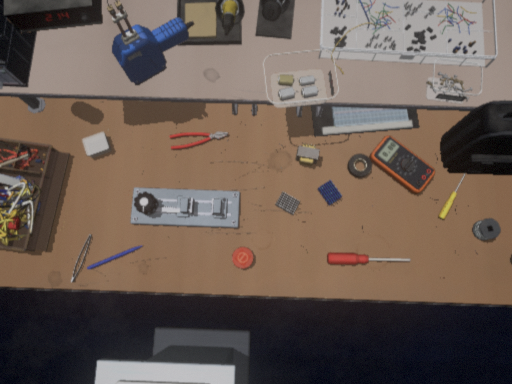

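View pics/side0.png

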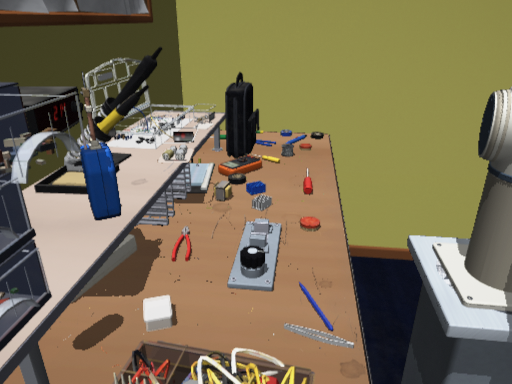

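The top view shows the vise around (186,208), with the knob at (146,202). There are three possible heat sinks:
- Grey finned block: top (288,203), side (261,202).
- Blue block, the look-alike: top (330,192), side (256,188).
- Transformer, grey and yellow: top (308,154), side (223,190).

By the description I choose the grey finned one. I'll check it in a crop.

```bash
python3 - <<'E'
import cv2,numpy as np
t=cv2.imread("pics/top0.png");s=cv2.imread("pics/side0.png")
R=lambda im,x,y,w,h,k:cv2.resize(im[y:y+h,x:x+w],None,fx=k,fy=k,interpolation=cv2.INTER_CUBIC)
a=R(t,125,180,125,55,4);b=R(t,270,185,75,55,4)   #500x220, 300x220
c=R(s,225,210,65,85,4);d=R(s,235,175,65,50,6)  # 260x340, 390x300
im=np.zeros((570,800,3),np.uint8);im[:220,:500]=a;im[:220,500:]=b;im[225:565,:260]=c;im[225:525,270:660]=d
cv2.imwrite("pics/crop0.png",im)
E
```

```text
(no output)
```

View pics/crop0.png

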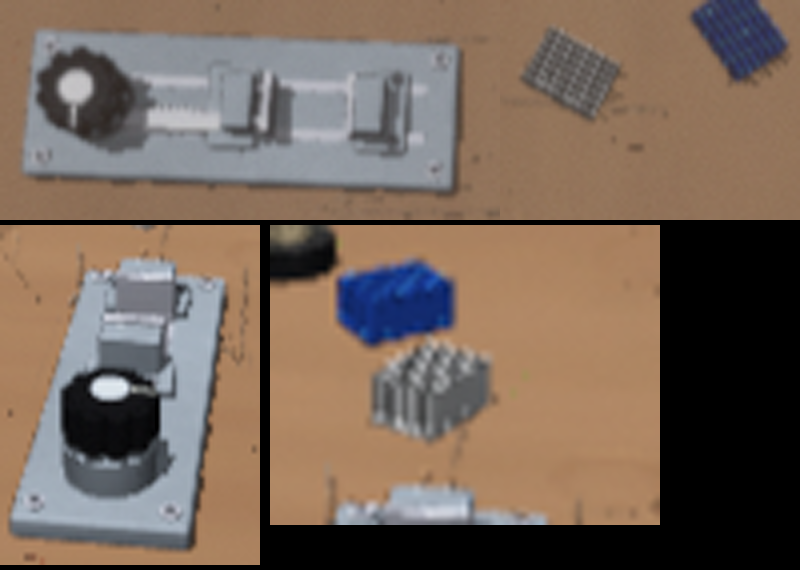

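The crop confirms it: the chosen part is bare grey aluminium with fins and the other is blue. The knob's white hub is at about (144,202) in top and (252,251) in side. Next I'll measure by mask and triangulation.

```bash
cat > h.py <<'E'
import cv2,numpy as np
def cam(d): return d["intrinsics"],d["extrinsics"]
def ray(c,p):
    K,E=c; R,t=E[:3,:3],E[:3,3]; return -R.T@t, R.T@np.linalg.solve(K,[p[0],p[1],1.])
def plane(c,p,z):
    o,d=ray(c,p); return o+d*(z-o[2])/d[2]
def tri(c1,p1,c2,p2):
    P=[c[0]@c[1][:3] for c in(c1,c2)]
    X=cv2.triangulatePoints(P[0],P[1],np.array(p1,float),np.array(p2,float))[:,0]; return X[:3]/X[3]
def proj(c,X): 
    q=c[0]@(c[1]@np.r_[X,1])[:3]; return q[:2]/q[2]
E
python3 - <<'E'
from h import *
np.set_printoptions(precision=1,suppress=True)
T0=np.load("top0.npz");S0=np.load("side0.npz");T=cam(T0);S=cam(S0)
print("cams",ray(T,(0,0))[0],ray(S,(0,0))[0])
def mask(d,box,f):
    x,y,w,h=box; m=np.zeros(d["pixels"].shape[:2],np.uint8)
    hsv=cv2.cvtColor(d["pixels"],cv2.COLOR_RGB2HSV)[y:y+h,x:x+w].astype(int)
    m[y:y+h,x:x+w]=f(hsv)*255
    m=cv2.morphologyEx(m,cv2.MORPH_CLOSE,np.ones((3,3)))
    c=max(cv2.findContours(m,cv2.RETR_EXTERNAL,cv2.CHAIN_APPROX_NONE)[0],key=cv2.contourArea); return c[:,0].astype(float)
g=lambda h:(h[...,1]<75)&(h[...,2]>60)
g2=lambda h:(h[...,1]<75)
ht=mask(T0,(272,187,32,32),g2);hs=mask(S0,(248,192,28,22),g2)
vt=mask(T0,(125,183,125,50),lambda h:(h[...,1]<70))
vs=mask(S0,(224,210,64,82),lambda h:(h[...,1]<70))
def rect(c,p,z):
    w=np.array([plane(c,q,z)[:2] for q in p],np.float32); return cv2.minAreaRect(w),w
for z in(0,13,26):
    r,_=rect(T,ht,z); r2,_=rect(S,hs,z); print("hs z",z,r,"side ctr",r2[0])
for n,c,p in(("top",T,vt),("side",S,vs)):
    r,w=rect(c,p,14); print("vise",n,r, cv2.boxPoints(r).tolist())
print("vise px top",cv2.boxPoints(cv2.minAreaRect(vt.astype(np.float32))).tolist())
cr=[plane(T,(125+x/4,180+y/4),14)[:2] for x,y in((38,30),(460,45),(452,191),(24,175))]; print("corners by eye",np.array(cr))
k=tri(T,(143.9,201.8),S,(252.5,250.6)); print("knob hub",k)
# plate corners two views: far corners
for a,b in(((452,191),(225,280)),((24,175),(192,548)),((38,30),(12,530)),((460,45),(87,271))):
    print("corner tri",tri(T,(125+a[0]/4,180+a[1]/4),S,(225+b[0]/4,210+(b[1]-225)/4)))
# heat sink top corners by eye
q=[(270+(x-500)/4,185+y/4) for x,y in((552,28),(620,68),(593,118),(522,80))]
print("hs top corners z26",np.array([plane(T,p,26) for p in q]))
print("hs side corners z26 (by eye L,top,R,front)",np.array([plane(S,(235+(x-270)/6,175+(y-225)/6),26) for x,y in((373,375),(433,340),(491,353),(437,397))]))
E
```

```text
cams [ 322.9 -210.4 1088.7] [423.1 735.7 489.7]
hs z 0 ((533.1519775390625, -269.2702941894531), (52.072166442871094, 41.70873260498047), 61.45298767089844) side ctr (534.6912841796875, -307.91058349609375)
hs z 13 ((530.6414794921875, -268.5667419433594), (51.45036697387695, 41.21063995361328), 61.45296096801758) side ctr (531.729736328125, -280.20477294921875)
hs z 26 ((528.131103515625, -267.86328125), (50.82859420776367, 40.71256637573242), 61.452884674072266) side ctr (528.7681884765625, -252.4990234375)
vise top ((511.16510009765625, -20.371078491210938), (264.0985412597656, 93.64347839355469), 89.96576690673828) [[464.2644958496094, -152.39234924316406], [557.9078979492188, -152.4482879638672], [558.065673828125, 111.65019226074219], [464.42230224609375, 111.70613098144531]]
vise side ((511.47552490234375, -23.96368408203125), (91.51486206054688, 297.32025146484375), 0.06342615932226181) [[465.5535583496094, 124.64569854736328], [465.8826599121094, -172.67437744140625], [557.3974609375, -172.57305908203125], [557.068359375, 124.74700927734375]]
vise px top [[129.66299438476562, 224.0986328125], [131.07122802734375, 186.07672119140625], [239.92190551757812, 190.10821533203125], [238.513671875, 228.130126953125]]
corners by eye [[ 555.7  107. ]
 [ 555.  -152.3]
 [ 465.1 -151.4]
 [ 466.   107.1]]
knob hub [511.5  67.1  64.4]
corner tri [ 465.9 -151.2   11.4]
corner tri [466.5 110.1   3.5]
corner tri [556.3 109.5   5.3]
corner tri [ 555.5 -152.1   11.4]
hs top corners z26 [[ 554.1 -256.9   26. ]
 [ 530.9 -298.4   26. ]
 [ 499.9 -282.7   26. ]
 [ 521.5 -239.7   26. ]]
hs side corners z26 (by eye L,top,R,front) [[ 554.8 -253.    26. ]
 [ 531.4 -296.3   26. ]
 [ 502.5 -284.8   26. ]
 [ 522.7 -233.2   26. ]]
```

Measured, with checks:
- **Vise:** square to the world axes, origin at about (511,-68). Plate is 259x90 against 262x90 given. The knob hub triangulates to (511.5,67,64.4), and the text says 64.
- **Heat sink:** centre at about (527.5,-268), length along 62° from world x, size about 50 mm. Top and side rays at z=26 agree to within 3 mm.

The tool's closing axis is at 76°, so it needs to turn -14°.

Call:
step_arm([
  [[0.77, -0.9, 0, 0, 0, -0.7, 1], [0.77, -0.9, 0, 0, 0, -0.7, 1], [0.77, -0.9, 0, 0, 0, -0.7, 1], [0.77, -0.9, 0, 0, 0, -0.7, 1], [0.77, -0.9, 0, 0, 0, -0.7, 1]],
])

```text
t: 0.72
ee_pos: [345.4, 379.6, 404.5]
orientation: [-0.764, -3.047, 0.0]
ft_force: [0.7, 0.3, -0.6]
width: 87.8
grasp_force: 0.0
```

Call:
step_arm([
  [[0.77, -0.9, 0, 0, 0, 0, 1], [0.77, -0.9, 0, 0, 0, 0, 1], [0.77, -0.9, 0, 0, 0, 0, 1], [0.77, -0.9, 0, 0, 0, 0, 1], [0.05, -0.94, 0, 0, 0, 0, 1]],
])

```text
t: 1.35
ee_pos: [503.0, 152.4, 404.6]
orientation: [0.764, 3.046, 0.001]
ft_force: [-0.1, -0.5, 0.3]
width: 87.9
grasp_force: 0.0
```

Call:
step_arm([
  [[0.05, -0.94, 0, 0, 0, 0, 1], [0.05, -0.94, 0, 0, 0, 0, 1], [0.05, -0.94, 0, 0, 0, 0, 1], [0.05, -0.94, 0, 0, 0, 0, 1], [0.05, -0.94, 0, 0, 0, 0, 1]],
])

```text
t: 1.98
ee_pos: [513.3, -82.3, 404.5]
orientation: [-0.762, -3.047, -0.0]
ft_force: [0.5, 0.4, 0.9]
width: 88.0
grasp_force: 0.0
```

Call:
step_arm([
  [[0.05, -0.94, 0, 0, 0, 0, 1], [0.05, -0.94, 0, 0, 0, 0, 1], [0.05, -0.94, 0, 0, 0, 0, 1], [0, 0, 0, 0, 0, 0, 1], [0, 0, 0, 0, 0, 0, 1]],
])

```text
t: 2.6
ee_pos: [520.7, -221.5, 404.2]
orientation: [-0.763, -3.046, -0.001]
ft_force: [0.2, 0.7, 0.3]
width: 87.9
grasp_force: 0.0
```

Call:
step_arm([
  [[0.136, -0.93, 0, 0, 0, 0, 1], [0, 0, -0.9, 0, 0, 0, 1], [0, 0, -0.9, 0, 0, 0, 1], [0, 0, -0.9, 0, 0, 0, 1], [0, 0, -0.6, 0, 0, 0, 1]],
])

```text
t: 3.22
ee_pos: [527.5, -266.3, 237.6]
orientation: [-0.759, -3.046, -0.001]
ft_force: [-0.2, 0.6, -0.2]
width: 87.8
grasp_force: 0.0
```

```bash
python3 - <<'E'
from workcell import readout,get_image
from h import *
o=readout.get_obs();print(o["ee_pos"])
t=get_image("top");s=get_image("side")
out=np.zeros((600,800,3),np.uint8)
for i,(im,x,y,w,h,k) in enumerate(((t,255,165,66,66,6),(s,235,150,66,66,6))):
    p=im["pixels"][:,:,::-1].copy(); c=cv2.resize(p[y:y+h,x:x+w],None,fx=k,fy=k,interpolation=cv2.INTER_CUBIC); out[:h*k,i*400:i*400+w*k]=c
cv2.imwrite("pics/ap.png",out[:400])
E
```

```text
[ 527.48133662 -266.34083381  237.63411584]
```

View pics/ap.png

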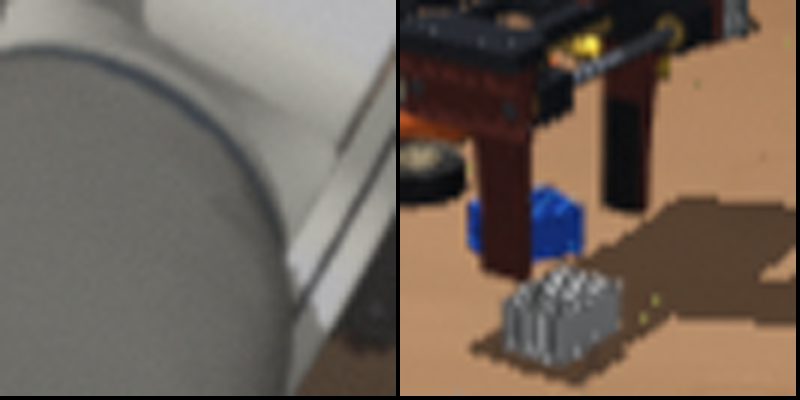

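The side view shows the open fingers on either side of the grey heat sink (fingertips at about (253,196) and (272,185)), with the blue block well behind. I'll go down and grip.

Call:
step_arm([
  [[0, -0.03, -0.5, 0, 0, 0, 1], [0, 0, -0.5, 0, 0, 0, 1], [0, 0, -0.04, 0, 0, 0, 1], [0, 0, 0, 0, 0, 0, 1], [0, 0, 0, 0, 0, 0, 0.5]],
])

```text
t: 3.95
ee_pos: [528.4, -269.9, 189.2]
orientation: [0.761, 3.046, -0.001]
ft_force: [0.7, -0.2, 0.6]
width: 81.1
grasp_force: 0.0
```

Call:
step_arm([
  [[0, 0, 0, 0, 0, 0, 0.3], [0, 0, 0, 0, 0, 0, 0.3], [0, 0, 0, 0, 0, 0, 0.3], [0, 0, 0, 0, 0, 0, 0.3], [0, 0, 0, 0, 0, 0, 0.3]],
])

```text
t: 4.58
ee_pos: [527.9, -269.8, 187.8]
orientation: [0.762, 3.048, -0.0]
ft_force: [-0.8, 1.1, 1.9]
width: 49.2
grasp_force: 30.0
```

Call:
step_arm([
  [[0, 0, 0.5, 0, 0, 0, 0.3], [0, 0, 0.8, 0, 0, 0, 0.3], [0, 0, 0.8, 0, 0, 0, 0.3], [-0.02, 0.25, 0, 0, 0, -1, 0.3], [-0.02, 0.25, 0, 0, 0, -1, 0.3]],
])

```text
t: 5.2
ee_pos: [525.8, -244.6, 293.3]
orientation: [0.977, 2.985, -0.0]
ft_force: [0.5, 0.3, -0.2]
width: 49.7
grasp_force: 30.0
```

Call:
step_arm([
  [[-0.02, 0.25, 0, 0, 0, -1, 0.3], [-0.02, 0.25, 0, 0, 0, -1, 0.3], [-0.02, 0.25, 0, 0, 0, -1, 0.3], [-0.02, 0.25, 0, 0, 0, -1, 0.3], [-0.02, 0.25, 0, 0, 0, -1, 0.3]],
])

```text
t: 5.82
ee_pos: [520.7, -181.9, 292.4]
orientation: [-1.48, -2.771, 0.0]
ft_force: [-0.3, -0.5, -0.5]
width: 49.5
grasp_force: 30.0
```

Call:
step_arm([
  [[-0.02, 0.25, 0, 0, 0, -1, 0.3], [-0.02, 0.25, 0, 0, 0, -1, 0.3], [-0.02, 0.25, 0, 0, 0, -1, 0.3], [-0.02, 0.25, 0, 0, 0, -1, 0.3], [-0.02, 0.25, 0, 0, 0, -1, 0.3]],
])

```text
t: 6.45
ee_pos: [515.7, -119.4, 292.5]
orientation: [-1.939, -2.472, 0.0]
ft_force: [-0.4, -0.4, -0.6]
width: 49.6
grasp_force: 30.0
```

Call:
step_arm([
  [[-0.02, 0.25, 0, 0, 0, -1, 0.3], [-0.02, 0.25, 0, 0, 0, -1, 0.3], [-0.02, 0.25, 0, 0, 0, -1, 0.3], [-0.02, 0.35, 0, 0, 0, -0.45, 0.3], [0, 0, 0, 0, 0, 0, 0.3]],
])

```text
t: 7.08
ee_pos: [511.7, -64.1, 292.5]
orientation: [-2.217, -2.225, 0.001]
ft_force: [-0.1, -0.3, -0.7]
width: 49.8
grasp_force: 30.0
```

```bash
python3 - <<'E'
from workcell import readout,get_image
from h import *
o=readout.get_obs();print({k:np.round(o[k],3).tolist() for k in("ee_pos","orientation","width","grasp_force")})
s=get_image("side");np.savez("side1.npz",**s)
p=s["pixels"][:,:,::-1]
cv2.imwrite("pics/ov.png",cv2.resize(p[165:295,195:325],None,fx=4.5,fy=4.5,interpolation=cv2.INTER_CUBIC))
E
```

```text
{'ee_pos': [511.658, -64.131, 292.51], 'orientation': [-2.217, -2.225, 0.001], 'width': 49.774, 'grasp_force': 29.999}
```

View pics/ov.png

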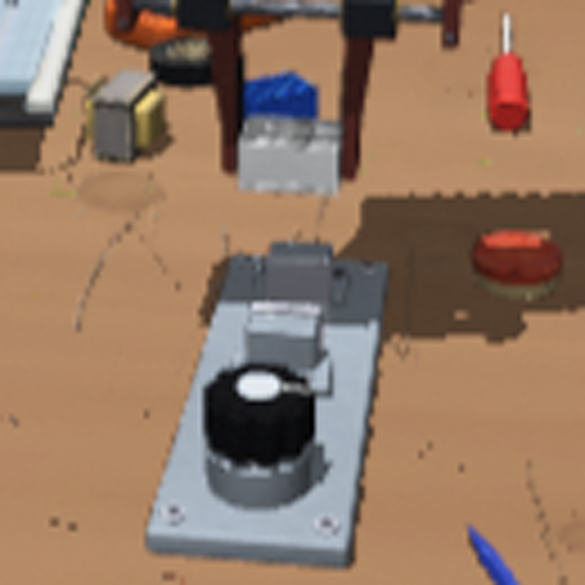

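```bash
python3 - <<'E'
from h import *
np.set_printoptions(precision=1,suppress=True)
T=cam(np.load("top0.npz"));S=cam(np.load("side1.npz"))
f=lambda x,y:(195+(x+.5)/4.5-.5,165+(y+.5)/4.5-.5)
for q in((240,189),(289,191),(338,193)): print("bottom edge +y face",plane(S,f(*q),104.7))
for q in((240,134),(340,140)): print("top edge +y face",plane(S,f(*q),130.7))
for x,y,z in((263,102,42),(275,104,14),(352,105,46)): print("jaw px",x,plane(T,(125+x/4,180+y/4),z))
print("moving jaw top front edge side",plane(S,f(288,310),46),"stop jaw top +y edge",plane(S,f(300,256),46))
E
```

```text
bottom edge +y face [537.2 -49.2 104.7]
bottom edge +y face [512.8 -50.1 104.7]
bottom edge +y face [488.5 -51.  104.7]
top edge +y face [538.3 -57.9 130.7]
top edge +y face [488.5 -57.2 130.7]
jaw px 263 [510.5 -38.7  42. ]
jaw px 275 [514.6 -41.5  14. ]
jaw px 352 [509.8 -91.9  46. ]
moving jaw top front edge side [511.1 -34.6  46. ] stop jaw top +y edge [511.5 -92.4  46. ]
```

The heat sink hangs level at x about 512, with its +y face at about y=-50 in the side view. The jaw faces measure about y=-42 and -91, so it fits with room on both sides. I'll lower it.

Call:
step_arm([
  [[0, 0, -0.6, 0, 0, 0, 0.3], [0, 0, -0.6, 0, 0, 0, 0.3], [0, 0, -0.3, 0, 0, 0, 0.3], [0, 0, -0.1, 0, 0, 0, 0.3], [0, 0, -0.1, 0, 0, 0, 0.3]],
])

```text
t: 7.75
ee_pos: [512.3, -65.0, 208.0]
orientation: [2.219, 2.223, 0.001]
ft_force: [-0.5, 0.4, -0.5]
width: 50.3
grasp_force: 30.0
```

Call:
step_arm([
  [[0, 0, -0.04, 0, 0, 0, 0.3], [0, 0, -0.04, 0, 0, 0, 0.3], [0, 0, 0, 0, 0, 0, 0.3], [0, 0, 0, 0, 0, 0, 0.3], [0, 0, 0, 0, 0, 0, 0.3]],
])

```text
t: 8.38
ee_pos: [511.9, -64.8, 203.8]
orientation: [2.219, 2.224, 0.0]
ft_force: [-0.6, 0.8, -1.3]
width: 49.4
grasp_force: 30.0
```

Call:
step_arm([
  [[0, 0, -0.02, 0, 0, 0, 0.3], [0, 0, -0.02, 0, 0, 0, 0.3], [0, 0, 0, 0, 0, 0, 0.3], [0, 0, 0, 0, 0, 0, 0.3], [0, 0, 0, 0, 0, 0, 0.3]],
])

```text
t: 9.0
ee_pos: [511.8, -64.8, 201.8]
orientation: [2.219, 2.224, -0.0]
ft_force: [-0.9, 1.4, 3.9]
width: 49.6
grasp_force: 30.0
```

There's contact with the bed at 3.9 N, so I'll open and lift away.

Call:
step_arm([
  [[0, 0, 0, 0, 0, 0, 0.8], [0, 0, 0, 0, 0, 0, 0.8], [0, 0, 0, 0, 0, 0, 0.8], [0, 0, 0, 0, 0, 0, 0.8], [0, 0, 0.1, 0, 0, 0, 1]],
])

```text
t: 9.62
ee_pos: [511.7, -64.8, 206.6]
orientation: [-2.219, -2.223, 0.001]
ft_force: [-0.0, -0.6, 0.3]
width: 77.2
grasp_force: 0.0
```

Call:
step_arm([
  [[0, 0, 0.5, 0, 0, 0, 1], [0, 0, 0.8, 0, 0, 0, 1], [0, 0, 0.6, 0, 0, 0, 1], [0, 0, 0, 0, 0, 0, 1], [0, 0, 0, 0, 0, 0, 1]],
])

```text
t: 10.25
ee_pos: [511.5, -64.7, 301.3]
orientation: [-2.219, -2.223, 0.0]
ft_force: [-1.2, 0.6, -0.7]
width: 88.0
grasp_force: 0.0
```

```bash
python3 - <<'E'
from workcell import readout,get_image
from h import *
o=readout.get_obs();print({k:np.round(o[k],3).tolist() for k in("ee_pos","orientation","width","moment","qpos")})
s=get_image("side");np.savez("side2.npz",**s)
p=s["pixels"][:,:,::-1]
cv2.imwrite("pics/pl.png",cv2.resize(p[190:295,215:305],None,fx=5.5,fy=5.5,interpolation=cv2.INTER_CUBIC))
E
```

```text
{'ee_pos': [511.498, -64.728, 301.301], 'orientation': [-2.219, -2.223, 0.0], 'width': 88.019, 'moment': [-0.063, 0.078, -0.007], 'qpos': [-0.149, 0.417, 1.941, 0.0, 0.784, -0.151]}
```

View pics/pl.png

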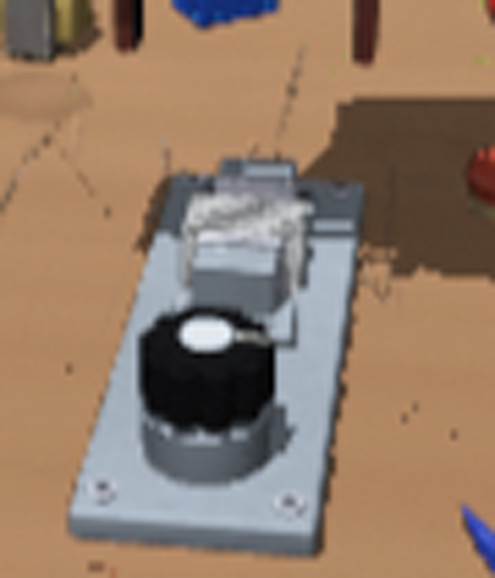

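The heat sink stands square between the open jaws (crop (245,215)), and the mark on the knob points to image right. I'll go above the knob at (511.5,67), turning +45° to leave room for the clockwise twist.

Call:
step_arm([
  [[0, 0.24, 0, 0, 0, 1, 1], [0, 0.24, 0, 0, 0, 1, 1], [0, 0.24, 0, 0, 0, 1, 1], [0, 0.24, 0, 0, 0, 1, 1], [0, 0.24, 0, 0, 0, 1, 1]],
])

```text
t: 10.92
ee_pos: [511.4, -4.4, 300.2]
orientation: [-1.795, -2.575, 0.002]
ft_force: [-0.6, 0.0, -0.1]
width: 87.8
grasp_force: 0.0
```

Call:
step_arm([
  [[0, 0.24, 0, 0, 0, 1, 1], [0, 0.24, 0, 0, 0, 1, 1], [0, 0.24, 0, 0, 0, 1, 1], [0, 0.24, 0, 0, 0, 1, 1], [0, 0.24, 0, 0, 0, 1, 1]],
])

```text
t: 11.55
ee_pos: [511.4, 55.6, 300.2]
orientation: [-1.32, -2.848, 0.002]
ft_force: [0.1, -0.4, 1.1]
width: 87.7
grasp_force: 0.0
```

Call:
step_arm([
  [[0, 0.24, 0, 0, 0, 1, 1], [0, 0, -0.6, 0, 0, 0.25, 1], [0, 0, -0.6, 0, 0, 0, 1], [0, 0, 0, 0, 0, 0, 1], [0, 0, 0, 0, 0, 0, 1]],
])

```text
t: 12.18
ee_pos: [511.9, 67.2, 241.6]
orientation: [-1.199, -2.903, 0.001]
ft_force: [1.3, 1.2, 1.2]
width: 87.7
grasp_force: 0.0
```

Above the knob and centred. I'll go down, record the moment zero, then close.

Call:
step_arm([
  [[0, 0, -0.3, 0, 0, 0, 1], [0, 0, -0.22, 0, 0, 0, 1], [0, 0, 0, 0, 0, 0, 1], [0, 0, 0, 0, 0, 0, 1], [0, 0, 0, 0, 0, 0, 1]],
])

```text
t: 12.8
ee_pos: [512.0, 67.2, 216.0]
orientation: [1.199, 2.903, 0.0]
ft_force: [0.5, 0.3, -0.0]
width: 87.9
grasp_force: 0.0
```

```bash
cat > m.py <<'E'
import sys
from workcell import readout,get_image
import numpy as np
from scipy.spatial.transform import Rotation as R
def rd(n):
    M=[];
    for i in range(n):
        o=readout.get_obs(); M.append(np.r_[o["moment"],o["joint_torque"][5],o["ft_force"]])
        if i<n-1: get_image("side")
    M=np.array(M); y=R.from_rotvec(o["orientation"]).as_matrix()[:,1]
    print("t",o["t"],"pos",np.round(o["ee_pos"],1),"w,f",round(float(o["width"]),1),round(float(o["grasp_force"]),1),"yaw",round(float(np.arctan2(y[1],y[0])),4),"M,tq6,F mean",M.mean(0).round(3),"std Mz,tq6",M.std(0)[2:4].round(3))
rd(int(sys.argv[1]))
E
python3 m.py 6
```

```text
t 13.05 pos [511.9  67.2 215.9] w,f 88.0 0.0 yaw 0.7874 M,tq6,F mean [-0.049  0.018  0.017  0.     0.385  0.453  0.109] std Mz,tq6 [0.022 0.   ]
```

Call:
step_arm([
  [[0, 0, 0, 0, 0, 0, 0.3], [0, 0, 0, 0, 0, 0, 0.3], [0, 0, 0, 0, 0, 0, 0.3], [0, 0, 0, 0, 0, 0, 0.3], [0, 0, 0, 0, 0, 0, 0.3]],
])

```text
t: 13.68
ee_pos: [511.2, 66.7, 215.6]
orientation: [-1.198, -2.903, 0.003]
ft_force: [-2.6, -3.9, 2.7]
width: 50.6
grasp_force: 30.0
```

```bash
python3 m.py 4
```

```text
t 13.825 pos [511.2  66.7 215.6] w,f 50.5 30.0 yaw 0.788 M,tq6,F mean [-0.868  0.434  0.084  0.097 -2.646 -4.555  2.751] std Mz,tq6 [0.013 0.001]
```

The joint-6 torque is almost noise-free (0.000 unloaded), so I'll use it to feel the clamp. Now the firm clockwise twist.

Call:
step_arm([
  [[0, 0, 0, 0, 0, -1, 0.3], [0, 0, 0, 0, 0, -1, 0.3], [0, 0, 0, 0, 0, -1, 0.3], [0, 0, 0, 0, 0, -1, 0.3], [0, 0, 0, 0, 0, -1, 0.3]],
])

```text
t: 14.45
ee_pos: [511.2, 66.7, 215.6]
orientation: [-1.687, -2.649, 0.003]
ft_force: [-2.3, -5.2, 3.2]
width: 50.6
grasp_force: 30.0
```

```bash
python3 m.py 1
```

```text
t 14.45 pos [511.2  66.7 215.6] w,f 50.6 30.0 yaw 0.4367 M,tq6,F mean [-0.889  0.414  0.18  -0.629 -2.287 -5.192  3.163] std Mz,tq6 [0. 0.]
```

Call:
step_arm([
  [[0, 0, 0, 0, 0, -1, 0.3], [0, 0, 0, 0, 0, -1, 0.3], [0, 0, 0, 0, 0, -1, 0.3], [0, 0, 0, 0, 0, 0, 0.3], [0, 0, 0, 0, 0, 0, 0.3]],
])

```text
t: 15.08
ee_pos: [511.2, 66.6, 215.6]
orientation: [-1.953, -2.46, 0.003]
ft_force: [-2.6, -4.9, 2.5]
width: 50.6
grasp_force: 30.0
```

```bash
python3 m.py 2
```

```text
t 15.125 pos [511.1  66.6 215.6] w,f 50.5 30.0 yaw 0.2289 M,tq6,F mean [-0.923  0.494 -0.141 -0.125 -2.457 -4.74   2.77 ] std Mz,tq6 [0.011 0.003]
```

Call:
step_arm([
  [[0, 0, 0, 0, 0, -0.4, 0.3], [0, 0, 0, 0, 0, -0.4, 0.3], [0, 0, 0, 0, 0, -0.4, 0.3], [0, 0, 0, 0, 0, -0.4, 0.3], [0, 0, 0, 0, 0, -0.4, 0.3]],
])

```text
t: 15.75
ee_pos: [511.1, 66.6, 215.6]
orientation: [-2.12, -2.318, 0.004]
ft_force: [-2.1, -5.2, 3.4]
width: 50.5
grasp_force: 30.0
```

```bash
python3 m.py 1; python3 m.py 3
```

```text
t 15.75 pos [511.1  66.6 215.6] w,f 50.5 30.0 yaw 0.0891 M,tq6,F mean [-0.887  0.5    0.181 -0.158 -2.136 -5.248  3.386] std Mz,tq6 [0. 0.]
t 15.85 pos [511.1  66.6 215.6] w,f 50.1 30.0 yaw 0.089 M,tq6,F mean [-0.926  0.496  0.028 -0.021 -2.853 -4.896  3.293] std Mz,tq6 [0.11  0.102]
```

Call:
step_arm([
  [[0, 0, 0, 0, 0, -0.3, 0.3], [0, 0, 0, 0, 0, -0.3, 0.3], [0, 0, 0, 0, 0, -0.3, 0.3], [0, 0, 0, 0, 0, -0.3, 0.3], [0, 0, 0, 0, 0, -0.3, 0.3]],
])

```text
t: 16.48
ee_pos: [511.1, 66.6, 215.6]
orientation: [-2.238, -2.204, 0.004]
ft_force: [-3.6, -4.2, 3.5]
width: 50.3
grasp_force: 30.0
```

```bash
python3 m.py 1; python3 m.py 3
```

```text
t 16.475 pos [511.1  66.6 215.6] w,f 50.3 30.0 yaw -0.0154 M,tq6,F mean [-0.823  0.492  0.11  -0.085 -3.561 -4.242  3.537] std Mz,tq6 [0. 0.]
t 16.575 pos [511.1  66.6 215.6] w,f 50.3 30.0 yaw -0.0155 M,tq6,F mean [-0.906  0.492  0.028  0.013 -3.04  -4.767  3.837] std Mz,tq6 [0.075 0.073]
```

Call:
step_arm([
  [[0, 0, 0, 0, 0, -0.25, 0.3], [0, 0, 0, 0, 0, -0.25, 0.3], [0, 0, 0, 0, 0, -0.25, 0.3], [0, 0, 0, 0, 0, -0.25, 0.3], [0, 0, 0, 0, 0, -0.25, 0.3]],
])

```text
t: 17.2
ee_pos: [511.1, 66.6, 215.6]
orientation: [-2.332, -2.104, 0.004]
ft_force: [-2.2, -4.5, 4.0]
width: 50.3
grasp_force: 30.0
```

```bash
python3 m.py 1
```

```text
t 17.2 pos [511.1  66.6 215.6] w,f 50.3 30.0 yaw -0.1026 M,tq6,F mean [-0.901  0.503  0.154 -0.048 -2.164 -4.463  4.02 ] std Mz,tq6 [0. 0.]
```

Call:
step_arm([
  [[0, 0, 0, 0, 0, -0.2, 0.3], [0, 0, 0, 0, 0, -0.2, 0.3], [0, 0, 0, 0, 0, -0.2, 0.3], [0, 0, 0, 0, 0, -0.2, 0.3], [0, 0, 0, 0, 0, -0.2, 0.3]],
])

```text
t: 17.82
ee_pos: [511.1, 66.6, 215.6]
orientation: [-2.404, -2.022, 0.004]
ft_force: [-3.2, -5.0, 3.9]
width: 50.8
grasp_force: 30.0
```

```bash
python3 m.py 1
```

```text
t 17.825 pos [511.1  66.6 215.6] w,f 50.8 30.0 yaw -0.1723 M,tq6,F mean [-0.909  0.58   0.138 -0.012 -3.161 -4.991  3.863] std Mz,tq6 [0. 0.]
```

Moving torque Mz stays near 0.14, which is the drag alone. Knob at about 0.96 rad. I'll keep going in small steps.

Call:
step_arm([
  [[0, 0, 0, 0, 0, -0.2, 0.3], [0, 0, 0, 0, 0, -0.2, 0.3], [0, 0, 0, 0, 0, -0.2, 0.3], [0, 0, 0, 0, 0, -0.2, 0.3], [0, 0, 0, 0, 0, -0.2, 0.3]],
])

```text
t: 18.45
ee_pos: [511.1, 66.6, 215.6]
orientation: [-2.473, -1.936, 0.004]
ft_force: [-2.6, -4.6, 4.1]
width: 50.5
grasp_force: 30.0
```

```bash
python3 m.py 1
```

```text
t 18.45 pos [511.1  66.6 215.6] w,f 50.5 30.0 yaw -0.2422 M,tq6,F mean [-0.85   0.554  0.169 -0.012 -2.574 -4.561  4.121] std Mz,tq6 [0. 0.]
```

Call:
step_arm([
  [[0, 0, 0, 0, 0, -0.2, 0.3], [0, 0, 0, 0, 0, -0.2, 0.3], [0, 0, 0, 0, 0, -0.2, 0.3], [0, 0, 0, 0, 0, -0.2, 0.3], [0, 0, 0, 0, 0, -0.2, 0.3]],
])

```text
t: 19.08
ee_pos: [511.1, 66.6, 215.6]
orientation: [-2.539, -1.849, 0.004]
ft_force: [-3.7, -5.4, 4.1]
width: 50.6
grasp_force: 30.0
```

```bash
python3 m.py 1
```

```text
t 19.075 pos [511.1  66.6 215.6] w,f 50.6 30.0 yaw -0.3119 M,tq6,F mean [-0.924  0.546  0.081 -0.012 -3.653 -5.423  4.103] std Mz,tq6 [0. 0.]
```

Call:
step_arm([
  [[0, 0, 0, 0, 0, -0.2, 0.3], [0, 0, 0, 0, 0, -0.2, 0.3], [0, 0, 0, 0, 0, -0.2, 0.3], [0, 0, 0, 0, 0, -0.2, 0.3], [0, 0, 0, 0, 0, -0.2, 0.3]],
])

```text
t: 19.7
ee_pos: [511.1, 66.6, 215.6]
orientation: [-2.602, -1.76, 0.004]
ft_force: [-2.2, -5.1, 3.7]
width: 50.6
grasp_force: 30.0
```

```bash
python3 m.py 1
```

```text
t 19.7 pos [511.1  66.6 215.6] w,f 50.6 30.0 yaw -0.3816 M,tq6,F mean [-0.857  0.594  0.212  0.022 -2.151 -5.093  3.701] std Mz,tq6 [0. 0.]
```

Call:
step_arm([
  [[0, 0, 0, 0, 0, -0.2, 0.3], [0, 0, 0, 0, 0, -0.2, 0.3], [0, 0, 0, 0, 0, -0.2, 0.3], [0, 0, 0, 0, 0, -0.2, 0.3], [0, 0, 0, 0, 0, -0.2, 0.3]],
])

```text
t: 20.32
ee_pos: [511.1, 66.6, 215.6]
orientation: [-2.662, -1.668, 0.004]
ft_force: [-3.5, -5.2, 3.8]
width: 50.7
grasp_force: 30.0
```

```bash
python3 m.py 1
```

```text
t 20.325 pos [511.1  66.6 215.6] w,f 50.7 30.0 yaw -0.4513 M,tq6,F mean [-0.836  0.569  0.241  0.086 -3.523 -5.157  3.765] std Mz,tq6 [0. 0.]
```

The joint-6 torque rose -0.012 → 0.022 → 0.086, with a slope of about 1 N·m/rad. Mz rose by about 0.10 as well. Both point to contact near 1.13 rad and a clamp of about 10 N. I'll let go and lift.

Call:
step_arm([
  [[0, 0, 0, 0, 0, 0, 0.6], [0, 0, 0, 0, 0, 0, 0.9], [0, 0, 0, 0, 0, 0, 1], [0, 0, 0, 0, 0, 0, 1], [0, 0, 0, 0, 0, 0, 1]],
])

```text
t: 20.95
ee_pos: [511.9, 67.2, 215.7]
orientation: [2.662, 1.668, 0.0]
ft_force: [-1.0, -1.0, -0.6]
width: 86.8
grasp_force: 0.0
```

Call:
step_arm([
  [[0, 0, 0.5, 0, 0, 0, 1], [0, 0, 0.8, 0, 0, 0, 1], [0, 0, 0.8, 0, 0, 0, 1], [0, 0.5, 0.5, 0, 0, 0, 1], [0, 0, 0, 0, 0, 0, 1]],
])

```text
t: 21.58
ee_pos: [512.4, 93.1, 347.6]
orientation: [2.66, 1.669, 0.007]
ft_force: [0.1, -0.6, -0.4]
width: 87.9
grasp_force: 0.0
```

```bash
python3 - <<'E'
from workcell import get_image
from h import *
s=get_image("side")
p=s["pixels"][:,:,::-1]
cv2.imwrite("pics/end.png",cv2.resize(p[190:295,215:305],None,fx=5.5,fy=5.5,interpolation=cv2.INTER_CUBIC))
E
```

```text
(no output)
```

View pics/end.png

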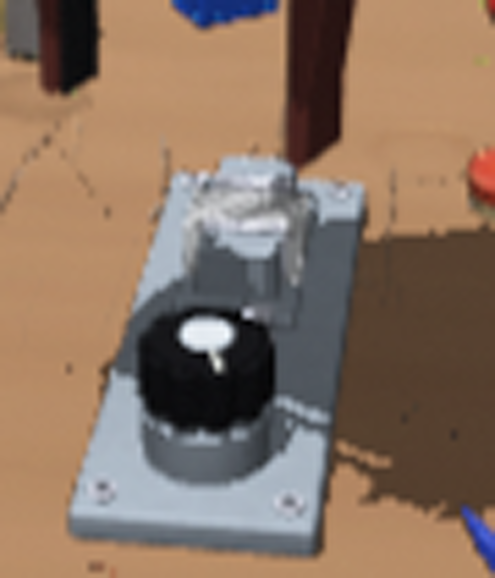

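The knob mark has turned about 70° clockwise (1.24 rad, as tracked). The heat sink (245,215) stands flat against the stop jaw with the moving jaw on it, and the gripper is clear. I'll hand in.

```bash
python3 -c "
from workcell import ctrl; print(ctrl.close_job())"
```

```text
the job is handed in; nothing more can be done
None
```

The heat sink is in the vise, clamped at about 10 N by the torque rise I felt, the knob is let go at about 1.24 rad, and the job is handed in; no verdict came back.

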